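# Undo the two captive thumbscrews and take the cover off the network unit

## Task

Take the cover off the grey network unit: loosen its two captive thumbscrews one after the other, turning each anticlockwise until its spring pops it up, then lift the cover off by its handle without forcing it. Set the cover down gently, right way up and flat on the white note pad, about centred, and let go; do not disturb the other things on the desk.

Things in the scene. Friction and masses are not known exactly. Their poses are not given: they have to be found in the camera images.
- chassis: the grey network unit, an open-topped steel box 141 x 191 x 50 mm (x, y, z), heavy, does not move; origin at the centre of its underside on the desk, z up, y along its long side. The cover caps its top with 1.5 mm play round the walls. A keeper ledge inside each y end holds the foot of one thumbscrew.
- cover: loose grey sheet-metal cap 150 x 200 mm (x, y), 3 mm plate on a 16 mm deep skirt, 0.3 to 0.45 kg; origin at the centre of the skirt's lower edge, z up, plate's top face at z = 19 mm. Seated on the unit the origin is 34 mm above the desk, axes as the unit's; it lifts straight up and is clear after 16 mm. Screws at x = 0, y = +72 (a) and -72 mm (b). Set down, it stands on its skirt.
- cover_handle (a point): centre of the grip bar of the black bridge handle in the middle of the cover: bar 74 mm long along the cover's x, 12 mm wide (y), 10 mm high, its centre 22 mm above the plate's top face (41 mm above the cover's origin), open below between two posts
- screw_a_top (a point): centre of the top of thumbscrew a (cover's +y end): round knurled steel head 20 mm across, 15 mm high, upright, captive on the cover. Done up, the top is about 18 mm above the plate's top face (z = 36.5 to 37 mm in the cover's frame). Once the foot clears its ledge a spring (2 to 5 N) pops the head up by 4 to 5 mm (z = 41 to 41.5 mm); a head still gripped pops up when let go.
- screw_b_top (a point): the same for thumbscrew b (cover's -y end). Both loosen anticlockwise seen from above, turn lightly (under 0.15 N m) and stay where they are left. How far each is done up is not known: it pops up after about 1.6 to 2.9 rad, more than one turn of the wrist, and meets a stop 0.5 rad or more beyond that. Clockwise it meets a stop within 1 rad.
- order_pad: the white note pad, lying fixed on the desk, 297 x 210 x 10 mm (x, y, z); origin at the centre of its underside, z up
- eraser: bystander, leave alone: blue and white eraser 18x44x12 mm, in front of the unit; origin at the centre of its underside
- usb_stick: bystander, leave alone: red USB stick 18x53x8 mm, behind the unit; origin at the centre of its underside
- charger: bystander, leave alone: white charger block 42x59x26 mm, behind the unit; origin at the centre of its underside
- stapler: bystander, leave alone: blue desk stapler 34x125x45 mm, on the right of the desk; origin at the centre of its underside
- mouse: bystander, leave alone: white mouse 104x62x35 mm, on the right of the desk; origin at the centre of its underside

How it is judged:
On the way, in this order (a step that is already met when the one before it is completed fails the run):
1. one thumbscrew has popped up, the cover still seated (z of any of screw_a_top, screw_b_top in the frame of cover above 0.0395 m and z of cover in the frame of chassis below 0.042 m), for 0.1 s.
2. both thumbscrews have popped up, the cover still seated (z of each of screw_a_top, screw_b_top in the frame of cover above 0.0395 m and z of cover in the frame of chassis below 0.042 m), for 0.1 s.
At the end, for the whole second after the job is handed in: The cover rests flat on the note pad, right way up (tilt under 0.05 rad, origin 6 to 14 mm above the desk), its centre within 50 mm of the pad's centre, at rest and released, with both thumbscrews popped up (by more than 3 mm) (z of each of screw_a_top, screw_b_top in the frame of cover above 0.0395 m and horizontal distance between cover and order_pad below 0.05 m and z of cover in the frame of order_pad between 0.006 and 0.014 m and angle between cover's own z axis and vertical below 0.05 rad and linear speed of cover below 0.01 m/s); the robot touches nothing.
It fails at once if the cover is forced up (more than 8 mm) while a thumbscrew still holds it (z of cover in the frame of chassis above 0.042 m and not (z of each of screw_a_top, screw_b_top in the frame of cover above 0.0395 m) and horizontal distance between cover and chassis below 0.03 m).
It fails at once if the cover is dropped on the note pad (over 0.6 m/s within 20 mm of it) (linear speed of cover above 0.6 m/s and z of cover in the frame of order_pad below 0.03 m and horizontal distance between cover and order_pad below 0.15 m).
It fails at once if the cover is banged or pressed hard on the note pad (over 80 N) (contact force between cover and order_pad above 80 N).
It fails at once if a bystander is moved more than 30 mm (distance of any of eraser, usb_stick, charger, stapler, mouse from where it was at the start of the episode above 0.03 m).
It also fails if it takes over 72 s, if anything falls off the work surface, if the arm or the gripper's body presses on something with over 40 N, if the wrist force passes 120 N, or if a joint passes its speed limit or range.

## Robot

A 6-joint arm with a two-finger parallel gripper is mounted at the origin on a cart in front of the work surface, level with it; the furniture and walls round the work are solid. World frame = base frame: x ahead of the robot, y to its left, z up, the work surface at z = 0. Lengths are in m, angles in rad, forces in N, time in s.
With the tool pointing down it reaches from about 0.375 to 0.975 m from the base axis. Payload 3.8 kg.
Tool frame: the origin (TCP) lies midway between the tips of the shut fingers; the grasp point (between the pads) lies 19 mm behind it; z points along the fingers, y is the line along which they close (so a half turn about z gives the same grasp; the last joint's range is limited). The gripper opens to 88 mm and grips with 3 to 60 N. Pads are 18 mm wide; open, the fingers measure 123 mm over their backs; the gripper's body (75 mm by 187 mm) begins 45 mm behind the grasp point.
Start: joints at [-1.242, 0.264, 1.604, -0, 1.274, -0.037], TCP at [0.241, -0.63, 0.239] pointing down, gripper open.
Joint ranges: [-2.63, 2.63], [-0.94, 2.18], [0.31, 2.57], [-1.31, 4.45], [0, 2.66], [-2.55, 2.55]. Speed limits (rad/s): [2.57, 2.57, 3.14, 3.14, 3.14, 3.14].

## Interface

Orientations are given as a rotation vector (axis times angle).
In Python, from cell import manip, inverse_kinematics, cams, order gives the robot as it stands. Calls block until the motion is done:
- manip.move_pose(position, orientation): joint-space move of the TCP to a pose.
- manip.move_linear(position, rate=0.15, rot=None): straight line of the TCP; rot=None keeps the orientation; rate is the mean speed in m/s.
- manip.set_joints(angles): joint-space move.
- manip.set_gripper(opening, force=None): finger opening in m; force is the grip in N (None keeps the last); returns when the fingers have stopped.
- manip.dwell(seconds).
- inverse_kinematics(position, orientation): joint angles nearest the present ones, or None.
- manip.state(): the state.
- cams.capture(name): name is "side" or "top"; returns a dict with "image" (400x640x3 uint8, blue, green, red), "z_map" (400x640 float32, m along the optical axis (not along the pixel's ray), 0 where there is no reading), "intrinsics" (3x3 intrinsics, pixels), "k1" (the pictures are not rectified: a ray, as slopes to the right and down, at radius r is drawn at 1 + k1 r^2 times it, then the intrinsics apply), "position" and "orientation" of the camera in the world. Camera axes: x right, y down, z forward; pixel columns grow to the right and rows downward; lengths in m; the calibration is good to about 2 mm. A picture is of the moment at which its call begins.
A pose or a line that the arm cannot do raises manip.IKError and nothing moves.
- order.close_job(): hands the job in; it is judged then, once.
The state is a dict: "clock": time; "joint_pos": joint angles; "joint_velocities": joint speeds; "tau": joint torques, N m; "tool_pos": TCP position; "tcp_rot": TCP orientation; "contact_force": force on the tool from outside, world axes, zero at the start; "moment": the same for the moment, N m; "gripper_width": finger opening in m; "grasp_force": force on a finger pad.
Only numpy, scipy, OpenCV 4.12 (cv2) and the standard library are available. Lean on these libraries where they do the work, as an engineer would, in place of code of your own. Each camera call takes 0.05 s, during which the arm holds its last target. There are 200 camera calls.

## Working session

There is one attempt and no reset: what is moved stays moved. The work goes in short steps, each a Python script; the robot and the scene stay as the last script left them, time stands still between calls to the robot, and variables do not carry over. Pictures are saved under pics/ and viewed, at most 10 in all, crops included, and the job is handed in when it is done.

```bash
mkdir -p pics; ls; python3 - <<'E'
from cell import manip,cams
import cv2,numpy as np
for n in("top","side"):
    c=cams.capture(n); cv2.imwrite(f"pics/{n}0.png",c["image"]); np.savez(f"{n}0.npz",**c)
    print(n,c["position"],c["orientation"],c["intrinsics"].tolist() if hasattr(c["intrinsics"],'tolist') else c["intrinsics"],c["k1"])
s=manip.state();print(s)
E
```

```text
pics
top [ 0.37007885 -0.11661644  1.28925115] [-2.11307932  2.17368881 -0.15116071] [[447.792038093983, 0.0, 325.4082448703012], [0.0, 447.792038093983, 199.78496963748591], [0.0, 0.0, 1.0]] 0.023786696832024643
side [-0.0200609   0.80644634  0.75204042] [-0.68947038  2.46010777 -1.36632549] [[390.5922322215853, 0.0, 323.41131951809274], [0.0, 390.5922322215853, 195.26243257605958], [0.0, 0.0, 1.0]] -0.006540255954884691
{'clock': 0.1, 'joint_pos': array([-1.24189861e+00,  2.64718309e-01,  1.60519904e+00, -4.36662287e-05,
        1.27374968e+00, -3.69340515e-02]), 'joint_velocities': array([-0.00074053, -0.00202679, -0.00104279, -0.00086292,  0.00027048,
        0.00131429]), 'tau': array([ 2.92198656e-04, -5.03616428e+01, -3.58071756e+01,  7.32384925e-02,
        2.32350634e-02, -5.11923986e-05]), 'tool_pos': array([ 0.24122106, -0.62973856,  0.23750598]), 'tcp_rot': array([-3.08716716e+00, -5.71095683e-01,  5.38501740e-04]), 'contact_force': array([ 0.63716743, -0.55353024,  0.3115223 ]), 'moment': array([ 0.01550987, -0.02129128,  0.03342251]), 'grasp_force': 0.0, 'gripper_width': 0.08850515096267732}
```

View pics/top0.png

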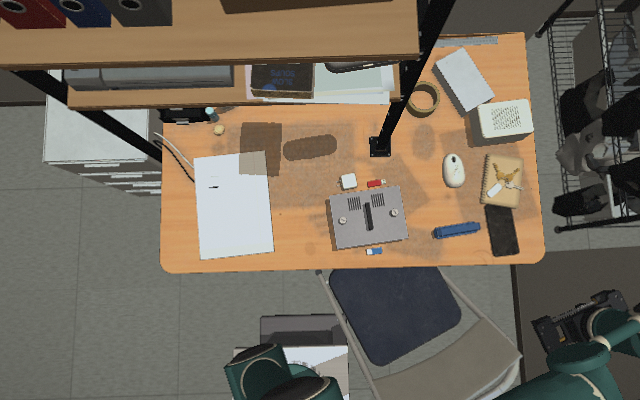

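View pics/side0.png

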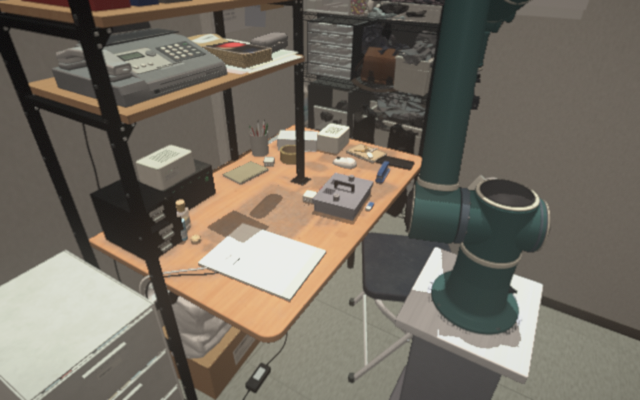

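Top view: the unit is around (367,217) with screws near (342,220) and (394,212). The handle lies along the image vertical at about (368,216), the pad is around (234,205), and a shelf post stands at (380,145). I'll convert these and zoom in.

```bash
cat > h.py <<'E'
import numpy as np,cv2
from scipy.spatial.transform import Rotation as R
def ray(c,u,v):
    K=np.asarray(c["intrinsics"]); d=np.array([(u-K[0,2])/K[0,0],(v-K[1,2])/K[1,1]]); s=d.copy()
    for _ in range(8): s=d/(1+float(c["k1"])*(s@s))
    return np.array([s[0],s[1],1.])
def onplane(c,u,v,z):
    r=R.from_rotvec(c["orientation"]).apply(ray(c,u,v)); p=np.asarray(c["position"])
    return p+r*(z-p[2])/r[2]
def cloud(c):
    K=np.asarray(c["intrinsics"]);Z=np.asarray(c["z_map"]);h,w=Z.shape
    u,v=np.meshgrid(np.arange(w),np.arange(h)); d=np.stack([(u-K[0,2])/K[0,0],(v-K[1,2])/K[1,1]],-1); s=d.copy()
    for _ in range(8): s=d/(1+float(c["k1"])*(s**2).sum(-1,keepdims=True))
    P=np.concatenate([s,np.ones((h,w,1))],-1)*Z[...,None]
    return R.from_rotvec(c["orientation"]).apply(P.reshape(-1,3)).reshape(h,w,3)+np.asarray(c["position"])
def rotdown(a):
    # tool z down, tool y along world angle a
    y=np.array([np.cos(a),np.sin(a),0]);z=np.array([0,0,-1.]);x=np.cross(y,z)
    return R.from_matrix(np.stack([x,y,z],1)).as_rotvec()
E
python3 - <<'E'
from h import *
c=dict(np.load("top0.npz")); P=cloud(c)
for n,u,v in(("sL",342,220),("sR",394,212),("hand",368,216),("desk",300,220),("pad",234,205),("shelf",280,102),("shelf2",300,55),("post",380,150),("post2",400,105)): print(n,P[v,u].round(3))
# cover plate fit: z around .053
z=P[...,2]; m=((z>.045)&(z<.062)).astype(np.uint8); m[:175]=0;m[255:]=0;m[:,:320]=0;m[:,415:]=0
m=cv2.morphologyEx(m,cv2.MORPH_OPEN,np.ones((3,3)))
pts=P[m>0][:,:2].astype(np.float32); r=cv2.minAreaRect(pts); print("cover",r,len(pts),np.median(z[m>0]))
g=c["image"].min(-1); m=((g>200)).astype(np.uint8); m[:140]=0;m[265:]=0;m[:,:190]=0;m[:,280:]=0
cs,_=cv2.findContours(m,0,2); k=max(cs,key=cv2.contourArea)[:,0]
print("pad",cv2.minAreaRect(k.astype(np.float32)))
for u,v in((194,157),(265,150),(273,251),(201,260)): print(onplane(c,u,v,.01).round(3))
im=c["image"][140:270,180:420]; im=cv2.resize(im,None,fx=3.3,fy=3.3,interpolation=cv2.INTER_CUBIC);cv2.imwrite("pics/crop0.png",im)
E
```

```text
sL [ 0.492 -0.157  0.07 ]
sR [ 0.51  -0.3    0.071]
hand [ 0.5   -0.228  0.079]
desk [ 0.502 -0.038  0.   ]
pad [0.55  0.151 0.011]
shelf [ 0.682 -0.033  0.469]
shelf2 [ 0.687 -0.083  0.649]
post [ 0.698 -0.276  0.02 ]
post2 [ 0.701 -0.277  0.379]
cover ((0.50212162733078, -0.23023569583892822), (0.1501367688179016, 0.2003917694091797), 6.873776912689209) 3644 0.05374489128627957
pad ((232.3319549560547, 204.65162658691406), (101.67164611816406, 73.15288543701172), 84.80557250976562)
[0.695 0.268 0.01 ]
[0.711 0.06  0.01 ]
[0.415 0.04  0.01 ]
[0.396 0.244 0.01 ]
```

View pics/crop0.png

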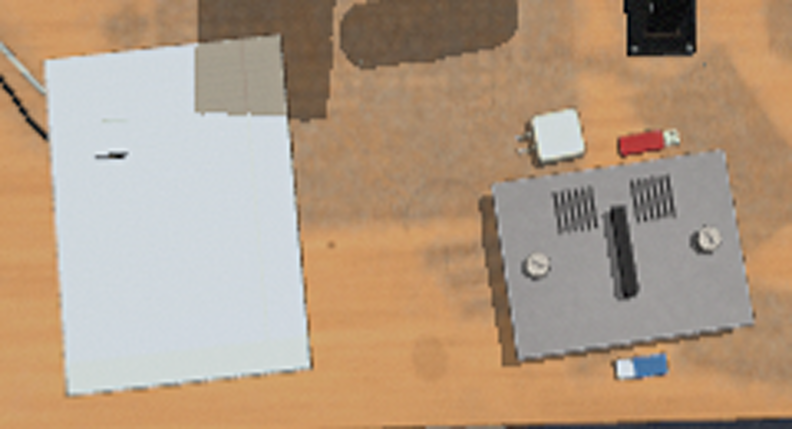

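Crop: the screws are at crop (537,265) and (709,239), the handle bar centre is about (621,252), and the pad has square corners. The yaw is about +7° and the pad is clear. Next I'll refine the numbers and go above the right screw.

```bash
python3 - <<'E'
from h import *
from cell import manip,cams,inverse_kinematics as ik
c=dict(np.load("top0.npz"))
f=lambda x,y:(180+x/3.3-.35,140+y/3.3-.35)
L=onplane(c,*f(537,265),.071);Rr=onplane(c,*f(709,239),.071);H=onplane(c,*f(621,252),.080)
print(L.round(4),Rr.round(4),H.round(4),((L+Rr)/2).round(4))
yaw=np.radians(6.9);C=np.array([.502,-.2300]);ey=np.array([-np.sin(yaw),np.cos(yaw)])
print(C+.072*ey,C-.072*ey)
S=(C-.072*ey+Rr[:2])/2
for a in np.arange(-6,7)*np.pi/6:
    q=ik([*S,.15],rotdown(a)); print(round(a,2),None if q is None else np.round(q,2))
E
```

```text
[ 0.4918 -0.158   0.071 ] [ 0.5094 -0.3011  0.071 ] [ 0.4997 -0.2271  0.08  ] [ 0.5006 -0.2296  0.071 ]
[ 0.49335015 -0.15852147] [ 0.51064985 -0.30147853]
-3.14 None
-2.62 [-0.58  0.18  1.88  0.    1.09  2.04]
-2.09 [-0.58  0.18  1.88 -0.    1.09  1.52]
-1.57 [-0.58  0.18  1.88 -0.    1.09  1.  ]
-1.05 [-0.58  0.18  1.88 -0.    1.09  0.47]
-0.52 [-0.58  0.18  1.88  0.    1.09 -0.05]
0.0 [-0.58  0.18  1.88 -0.    1.09 -0.58]
0.52 [-0.58  0.18  1.88 -0.    1.09 -1.1 ]
1.05 [-0.58  0.18  1.88  0.    1.09 -1.62]
1.57 [-0.58  0.18  1.88  0.    1.09 -2.15]
2.09 None
2.62 None
3.14 None
```

```bash
python3 - <<'E'
from h import *
from cell import manip,cams,inverse_kinematics as ik
S=np.array([.5100,-.3013]); a=-2.3
q=ik([*S,.15],rotdown(a)); manip.set_joints(q); manip.set_gripper(.04,5)
st=lambda t:(lambda s:print(t,round(s["clock"],1),s["tool_pos"].round(4),"F",s["contact_force"].round(2),"M",s["moment"].round(3),"w",round(s["gripper_width"],4),round(s["grasp_force"],1),"q6",s["joint_pos"][5].round(2)))(manip.state())
st("above"); manip.move_linear([*S,.058],rate=.08); manip.dwell(.2); st("down")
c=cams.capture("side"); im=c["image"][130:250,270:430]; cv2.imwrite("pics/side1.png",cv2.resize(im,None,fx=5,fy=5,interpolation=cv2.INTER_CUBIC))
manip.set_gripper(0.0,5); manip.dwell(.2); st("grip5")
E
```

```text
above 2.5 [ 0.51   -0.3012  0.15  ] F [-0.7  -0.12  0.  ] M [0.053 0.021 0.007] w 0.0401 0.0 q6 1.72
down 4.0 [ 0.5104 -0.3015  0.0586] F [ 0.2  -0.12  0.03] M [0.138 0.065 0.044] w 0.0401 0.0 q6 1.72
grip5 4.7 [ 0.5108 -0.3004  0.0581] F [3.31 3.66 0.35] M [ 0.754 -0.542 -0.004] w 0.0199 5.0 q6 1.72
```

View pics/side1.png

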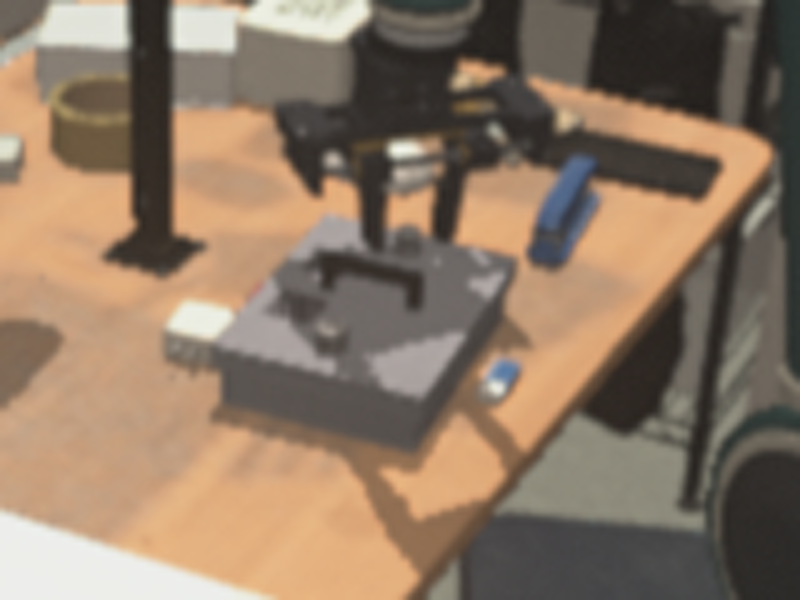

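The side view shows the fingers straddling the far screw head, at crop (405,240). Light grip closes to 19.9 mm with a 5 N side load, so I'll recentre to null that, then grip firmly and turn in steps while watching the force.

```bash
cat >> h.py <<'E'
from cell import manip,cams,inverse_kinematics as ik
def st(t):
    s=manip.state(); print(t,round(s["clock"],1),s["tool_pos"].round(4),"F",s["contact_force"].round(2),"M",s["moment"].round(3),"w",round(s["gripper_width"],4),round(s["grasp_force"],1),"q6",s["joint_pos"][5].round(2)); return s
def comply(S,a,z,n=2,k=.0003):
    d=np.array([np.cos(a),np.sin(a)])
    for _ in range(n):
        f=manip.state()["contact_force"][:2]@d; 
        if abs(f)<1: break
        S=S+np.clip(k*f,-.0015,.0015)*d
        manip.move_linear([*S,z],rate=.02); manip.dwell(.1)
    return S
E
python3 - <<'E'
from h import *
S=np.array([.5100,-.3013]); a=-2.3
S=comply(S,a,.058,3); s=st("c"); print(S)
manip.set_gripper(0,22); manip.dwell(.1); st("g22")
q=s["joint_pos"].copy(); q=ik([*S,.058],rotdown(a)); q0=np.array(q)
for t in (.4,.8):
    q=q0.copy(); q[5]-=t; manip.set_joints(q); manip.dwell(.1); st(t)
print(S)
E
```

```text
c 5.1 [ 0.511  -0.3003  0.0581] F [0.35 0.16 1.7 ] M [ 0.213 -0.015  0.022] w 0.0198 5.0 q6 1.73
[ 0.51098636 -0.30019605]
g22 5.4 [ 0.5109 -0.3003  0.0581] F [-0.32  0.64  2.56] M [0.183 0.072 0.013] w 0.0191 22.0 q6 1.73
0.4 6.0 [ 0.5113 -0.2996  0.0581] F [2.47 5.38 2.76] M [ 0.822 -0.36   0.007] w 0.0189 22.0 q6 1.33
0.8 6.5 [ 0.5114 -0.2988  0.0581] F [2.36 7.26 2.01] M [ 1.214 -0.415 -0.035] w 0.0192 22.0 q6 0.93
[ 0.51098636 -0.30019605]
```

```bash
python3 - <<'E'
from h import *
S=np.array([.5114,-.2988]); q6=manip.state()["joint_pos"][5]
a=-2.3+.8
def ctr(S,a):
    for _ in range(2):
        f=manip.state()["contact_force"][:2]
        if np.hypot(*f)<1.5: break
        S=S+.0002*f; manip.move_linear([*S,.058],rate=.03,rot=rotdown(a)); manip.dwell(.08)
    return S
S=ctr(S,a); st("c"); print(S)
t=.8; d=.4
f0=None
while t<3.1:
    t+=d; a+=d
    q=np.array(ik([*S,.058],rotdown(a))); manip.set_joints(q); manip.dwell(.1); s=st(round(t,2))
    if t<1.5: S=ctr(S,a); s=st("c")
    if f0 is not None and (abs(s["contact_force"][2]-f0)>1.5 or abs(s["moment"][2])>.25): break
    f0=s["contact_force"][2]
    if t>1.5: d=.2
print(S,a)
E
```

```text
c 7.2 [ 0.5116 -0.2985  0.0581] F [-0.38 -2.48  1.99] M [-0.394  0.091 -0.016] w 0.019 22.0 q6 0.93
[ 0.51158974 -0.29822943]
1.2 7.8 [ 0.5114 -0.2977  0.0581] F [-2.44  2.22  4.61] M [0.169 0.213 0.006] w 0.0186 22.0 q6 0.53
c 8.1 [ 0.5114 -0.2977  0.058 ] F [-0.43  0.93  3.55] M [0.118 0.008 0.007] w 0.0191 22.0 q6 0.53
1.6 8.7 [ 0.5108 -0.2971  0.0578] F [-1.57  4.05  4.34] M [0.713 0.136 0.002] w 0.0194 22.0 q6 0.13
1.8 9.1 [ 0.5105 -0.2969  0.0577] F [-2.3   5.45  5.81] M [0.812 0.247 0.068] w 0.0191 22.0 q6 -0.07
2.0 9.5 [ 0.5101 -0.2967  0.0576] F [-2.69  5.52  5.36] M [ 0.868  0.419 -0.001] w 0.019 22.0 q6 -0.27
2.2 9.9 [ 0.5097 -0.2966  0.0576] F [-4.83  6.2   7.25] M [0.88  0.57  0.008] w 0.019 22.0 q6 -0.47
[ 0.51110261 -0.29778626] -0.09999999999999959
```

```bash
python3 - <<'E'
from h import *
manip.set_gripper(.04); manip.dwell(.2); s=st("rel")
p=s["tool_pos"]; manip.move_linear([p[0],p[1],.12],rate=.15)
q=np.array(manip.state()["joint_pos"]); q[0]-=.35; manip.set_joints(q); st("aside")
c=cams.capture("top"); P=cloud(c)
def look(c,P,x,y):
    m=(abs(P[...,0]-x)<.02)&(abs(P[...,1]-y)<.02)&(P[...,2]>.062)&(P[...,2]<.09)
    p=P[m]; print(len(p),"mean",p.mean(0).round(4),"z",np.percentile(p[:,2],[50,75,90]).round(4))
look(c,P,.510,-.300);look(c,P,.4925,-.158)
c0=dict(np.load("top0.npz"));P0=cloud(c0);look(c0,P0,.510,-.300);look(c0,P0,.4925,-.158)
np.savez("top1.npz",**c)
im=c["image"][180:260,310:420]; cv2.imwrite("pics/top1.png",cv2.resize(im,None,fx=7,fy=7,interpolation=cv2.INTER_CUBIC))
E
```

```text
rel 10.6 [ 0.5111 -0.2979  0.058 ] F [ 0.21 -0.12 -0.1 ] M [-0.016 -0.086 -0.003] w 0.0398 0.0 q6 -0.47
aside 12.0 [ 0.378  -0.4541  0.1191] F [0.16 0.46 0.03] M [-0.039 -0.073 -0.007] w 0.04 0.0 q6 -0.47
50 mean [ 0.5105 -0.3003  0.0713] z [0.0721 0.0734 0.0744]
50 mean [ 0.4931 -0.1584  0.0707] z [0.0705 0.0728 0.0743]
46 mean [ 0.5101 -0.3007  0.0714] z [0.0713 0.0729 0.075 ]
49 mean [ 0.4932 -0.1586  0.0705] z [0.0706 0.0725 0.0737]
```

View pics/top1.png

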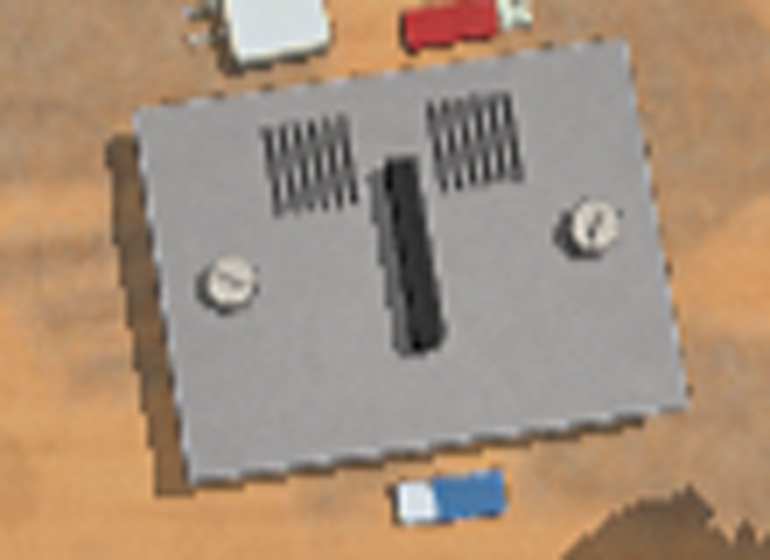

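The depth shows the right head at about 71–72 mm, so it hasn't popped. Slots are visible on the heads at crop (230,283) and (593,226), so I'll compare slot angles before and after to see how far it really turned.

```bash
python3 - <<'E'
from h import *
a=[]
for n in("top0.npz","top1.npz"):
    c=dict(np.load(n)); a.append(cv2.resize(c["image"][203:223,384:404],None,fx=18,fy=18,interpolation=cv2.INTER_CUBIC))
cv2.imwrite("pics/cmp.png",np.hstack(a))
E
```

```text
(no output)
```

View pics/cmp.png

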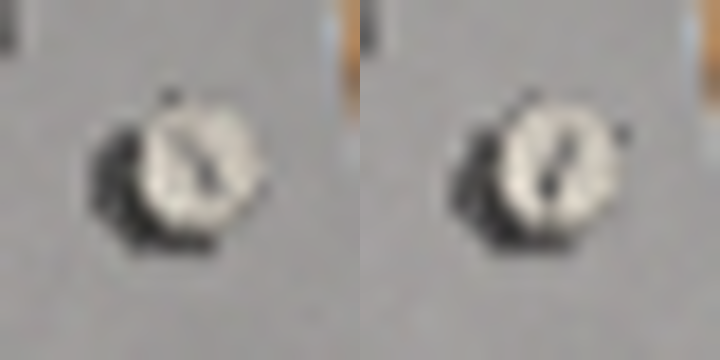

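The slot went from about 126° to 67°, which is 121° or 2.1 rad anticlockwise, so the grip holds and the screw just needs more. I'll regrip, centre on the second axis and turn further.

```bash
cat >> h.py <<'E'
def look(c,x,y):
    P=cloud(c); m=(abs(P[...,0]-x)<.02)&(abs(P[...,1]-y)<.02)&(P[...,2]>.062)&(P[...,2]<.09)
    p=P[m]; print(len(p),"mean",p.mean(0).round(4),"z",np.percentile(p[:,2],[25,50,75,90]).round(4))
def grip(S,a,F=22):
    manip.move_linear([*S,.058],rate=.12,rot=rotdown(a)); manip.dwell(.1)
    manip.set_gripper(0,5); manip.dwell(.15); S=comply(S,a,.058,3); manip.set_gripper(0,F); manip.dwell(.1); st("grip"); return S
E
python3 - <<'E'
from h import *
S=np.array([.5108,-.2995]);a=-.1
manip.set_joints(ik([*S,.12],rotdown(a)))
S=grip(S,a); print(S)
z0=manip.state()["contact_force"][2]
for i in range(4):
    a+=.2; manip.set_joints(ik([*S,.058],rotdown(a))); manip.dwell(.08); s=st(2.2+.2*(i+1))
    if abs(s["moment"][2])>.25: break
manip.set_gripper(.04); manip.dwell(.2); st("rel"); print(a)
manip.move_linear([*S,.12],rate=.2)
q=np.array(manip.state()["joint_pos"]); q[0]-=.35; manip.set_joints(q); st("aside")
c=cams.capture("top"); look(c,.510,-.300); np.savez("top2.npz",**c)
E
```

```text
grip 15.6 [ 0.5099 -0.2995  0.0582] F [3.15 0.56 5.08] M [-0.014 -0.464  0.02 ] w 0.0191 22.0 q6 -0.47
[ 0.5095945  -0.29937905]
2.4000000000000004 16.0 [ 0.51   -0.2995  0.0582] F [3.56 0.59 5.02] M [ 0.047 -0.702 -0.063] w 0.0192 22.0 q6 -0.67
2.6 16.4 [ 0.5102 -0.2995  0.0582] F [ 5.18 -0.21  4.75] M [ 0.048 -0.863  0.005] w 0.0191 22.0 q6 -0.87
2.8000000000000003 16.8 [ 0.5103 -0.2994  0.0583] F [6.07 0.87 4.43] M [ 0.109 -0.975 -0.015] w 0.019 22.0 q6 -1.07
3.0 17.1 [ 0.5104 -0.2993  0.0583] F [6.42 1.47 4.26] M [ 0.099 -0.976 -0.005] w 0.0191 22.0 q6 -1.27
rel 17.8 [ 0.5095 -0.2994  0.0579] F [ 0.31 -0.31  0.35] M [-0.032 -0.162  0.007] w 0.0398 0.0 q6 -1.27
0.7
aside 19.1 [ 0.3763 -0.4553  0.1193] F [ 0.38  0.72 -0.21] M [ 0.037 -0.137 -0.011] w 0.0401 0.0 q6 -1.27
53 mean [ 0.5102 -0.3     0.0756] z [0.0738 0.0764 0.0784 0.0799]
```

Right screw popped: the head rose from 71.3 to 75.6 mm. On to the left screw, looking after 2.2 rad and again after any further steps.

```bash
python3 - <<'E'
from h import *
S0=np.array([.4930,-.1578]);a=-2.5
p=manip.state()["tool_pos"]; manip.set_joints(ik([*S0,.13],rotdown(a)))
def zmean(c):
    P=cloud(c); m=(abs(P[...,0]-.493)<.02)&(abs(P[...,1]+.158)<.02)&(P[...,2]>.062)&(P[...,2]<.09); return P[m][:,2].mean()
S=S0
for steps in ([.4]*4+[.3]*2,[.2]*2,[.2]*2):
    S=grip(S,a)
    for d in steps:
        a+=d; manip.set_joints(ik([*S,.058],rotdown(a))); manip.dwell(.05); s=manip.state()
        print(round(a+2.5,1),s["contact_force"].round(1),s["moment"][2].round(3))
        if abs(s["moment"][2])>.25: break
    manip.set_gripper(.04); manip.dwell(.15)
    manip.move_linear([*S,.12],rate=.2)
    q=np.array(manip.state()["joint_pos"]); q[0]-=.55; manip.set_joints(q)
    c=cams.capture("top"); z=zmean(c); print("z",z,manip.state()["clock"]); look(c,.51,-.3)
    if z>.0735: break
    manip.set_joints(ik([*S,.12],rotdown(a)))
np.savez("top3.npz",**c)
P=cloud(c); z=P[...,2]; m=((z>.045)&(z<.062)).astype(np.uint8); m[:175]=0;m[255:]=0;m[:,:320]=0;m[:,415:]=0
m=cv2.morphologyEx(m,cv2.MORPH_OPEN,np.ones((3,3))); print(cv2.minAreaRect(P[m>0][:,:2].astype(np.float32)))
E
```

```text
grip 23.8 [ 0.4935 -0.1579  0.0584] F [0.75 3.02 4.01] M [ 0.357 -0.234  0.028] w 0.0193 22.0 q6 2.14
0.4 [3.2 3.9 4.1] -0.016
0.8 [2.7 4.3 4.7] 0.112
1.2 [3.7 7.6 6.5] 0.068
1.6 [ 2.  12.3  7.9] 0.009
1.9 [ 0.5 13.1  9.4] 0.025
2.2 [-0.7 14.1 10.9] -0.023
z 0.07533966865432198 28.975
51 mean [ 0.5105 -0.301   0.0742] z [0.0729 0.0754 0.0778 0.0788]
((0.5021266937255859, -0.23090559244155884), (0.15047723054885864, 0.20021793246269226), 7.45790433883667)
```

Both heads now read raised. Next I'll grip the handle, centre along the closing axis, and lift straight up slowly while watching force.

```bash
python3 - <<'E'
from h import *
zs=[]
for _ in range(4):
    c=cams.capture("top");P=cloud(c);r=[]
    for x,y in((.5103,-.3005),(.4932,-.1585)):
        m=(np.hypot(P[...,0]-x,P[...,1]-y)<.006); r.append(np.median(P[m][:,2]))
    zs.append(r)
print(np.mean(zs,0))
th=np.radians(7.1); a=th-np.pi/2; H=np.array([.502,-.2293])
manip.set_joints(ik([*H,.16],rotdown(a))); manip.set_gripper(.06,5)
manip.move_linear([*H,.0575],rate=.12); manip.dwell(.1); st("down")
manip.set_gripper(0,5); manip.dwell(.15); st("g5"); H=comply(H,a,.0575,3); st("c")
manip.set_gripper(0,35); manip.dwell(.1); st("g35")
for z in (.061,.065,.070,.0765):
    manip.move_linear([*H,z],rate=.03); manip.dwell(.08); s=st(z)
    if s["contact_force"][2]<-14: print("HIGH"); break
print(H)
c=cams.capture("side"); im=c["image"][140:240,280:400]; cv2.imwrite("pics/side2.png",cv2.resize(im,None,fx=6,fy=6,interpolation=cv2.INTER_CUBIC))
E
```

```text
[0.07603175 0.0762103 ]
down 31.7 [ 0.503  -0.2298  0.0587] F [-0.66  0.01  0.11] M [0.008 0.057 0.023] w 0.0603 0.0 q6 0.97
g5 32.7 [ 0.5018 -0.2279  0.0574] F [-0.56  5.25  2.46] M [ 0.816  0.003 -0.001] w 0.0118 5.0 q6 0.97
c 33.4 [ 0.5017 -0.2273  0.0574] F [ 0.34 -0.72 -2.37] M [-0.034 -0.091  0.026] w 0.0121 5.0 q6 0.98
g35 33.7 [ 0.5017 -0.2272  0.0574] F [ 0.99 -0.83 -1.2 ] M [-0.097 -0.006 -0.004] w 0.0114 35.0 q6 0.98
0.061 34.0 [ 0.5014 -0.2268  0.0608] F [-0.06  0.85 -3.23] M [-0.006 -0.084 -0.041] w 0.0112 35.0 q6 0.98
0.065 34.4 [ 0.5017 -0.2271  0.0651] F [ 0.65  0.38 -3.8 ] M [ 0.046  0.049 -0.041] w 0.0114 35.0 q6 0.98
0.07 34.8 [ 0.5018 -0.2271  0.0701] F [-0.26  0.98 -4.18] M [-0.002  0.    -0.035] w 0.0112 35.0 q6 0.98
0.0765 35.3 [ 0.5017 -0.227   0.0766] F [-0.56 -1.12 -3.83] M [ 0.027 -0.031  0.01 ] w 0.0112 35.0 q6 0.98
[ 0.50171695 -0.22702758]
```

View pics/side2.png

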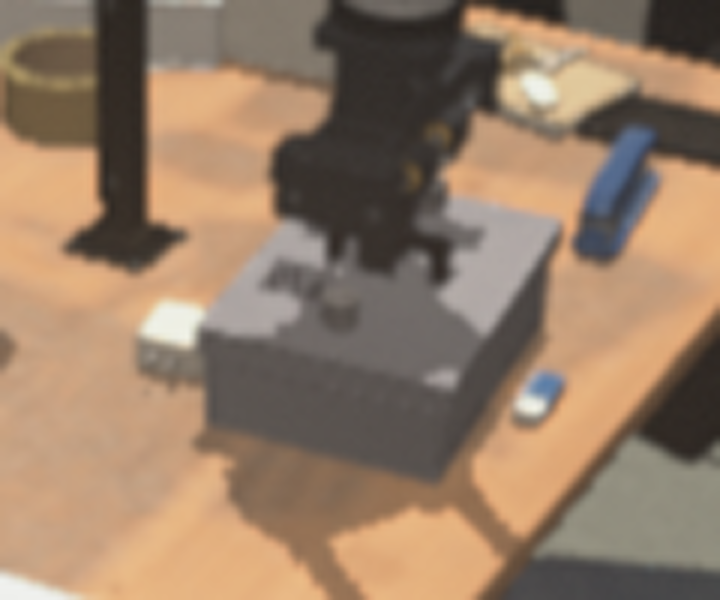

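The side picture shows the cover rising level by about 19 mm, with a 4 N load and no binding. Carrying it to the pad and lowering until contact.

```bash
python3 - <<'E'
from h import *
H=np.array([.5017,-.2270]); T=np.array([.554,.154]); a1=np.radians(4.8)-np.pi/2
manip.move_linear([*H,.17],rate=.12)
manip.set_joints(ik([.51,-.03,.18],rotdown((a1+np.radians(7.1)-np.pi/2)/2))); 
manip.set_joints(ik([*T,.16],rotdown(a1))); manip.dwell(.2); st("over")
manip.move_linear([*T,.06],rate=.12); manip.move_linear([*T,.038],rate=.04); manip.dwell(.1); f0=st("low")["contact_force"][2]
z=.038
while z>.0305:
    z-=.001; manip.move_linear([*T,z],rate=.02); manip.dwell(.05); f=manip.state()["contact_force"][2]
    if f-f0>2: break
st("touch"); print(z)
manip.set_gripper(.03,5); manip.dwell(.2); st("open")
manip.set_gripper(.06); manip.move_linear([*T,.15],rate=.12); 
q=np.array(manip.state()["joint_pos"]); q[0]-=.75; manip.set_joints(q); st("away")
c=cams.capture("top"); np.savez("top4.npz",**c); P=cloud(c); z=P[...,2]
m=((z>.02)&(z<.036)).astype(np.uint8); m[:140]=0;m[265:]=0;m[:,:185]=0;m[:,285:]=0
m=cv2.morphologyEx(m,cv2.MORPH_OPEN,np.ones((3,3))); p=P[m>0]; print(cv2.minAreaRect(p[:,:2].astype(np.float32)),np.median(p[:,2]))
A=np.c_[p[:,:2],np.ones(len(p))]; print("plane",np.linalg.lstsq(A,p[:,2],rcond=None)[0])
im=c["image"][130:270,180:420]; cv2.imwrite("pics/top4.png",cv2.resize(im,None,fx=3.3,fy=3.3,interpolation=cv2.INTER_CUBIC))
E
```

```text
over 38.0 [0.5542 0.1521 0.1603] F [ 0.02 -0.18 -3.93] M [0.068 0.031 0.031] w 0.0118 35.0 q6 1.71
low 39.8 [0.5543 0.1541 0.0382] F [ 0.71  0.5  -3.19] M [ 0.065  0.008 -0.007] w 0.0112 35.0 q6 1.71
touch 41.6 [0.5541 0.1541 0.033 ] F [-3.7  -0.97  5.38] M [-0.077  0.59  -0.049] w 0.0112 35.0 q6 1.71
0.031999999999999994
open 42.3 [0.554  0.154  0.0319] F [-0.54 -0.13 -0.74] M [ 0.034 -0.006  0.012] w 0.0298 0.0 q6 1.71
away 45.6 [ 0.51   -0.2637  0.1489] F [0.12 0.69 0.36] M [ 0.162 -0.022  0.022] w 0.0599 0.0 q6 1.71
((0.5541245937347412, 0.15105870366096497), (0.1508655995130539, 0.20140986144542694), 5.075425148010254) 0.028954948792585977
plane [ 0.00106474 -0.00123748  0.02851979]
```

View pics/top4.png

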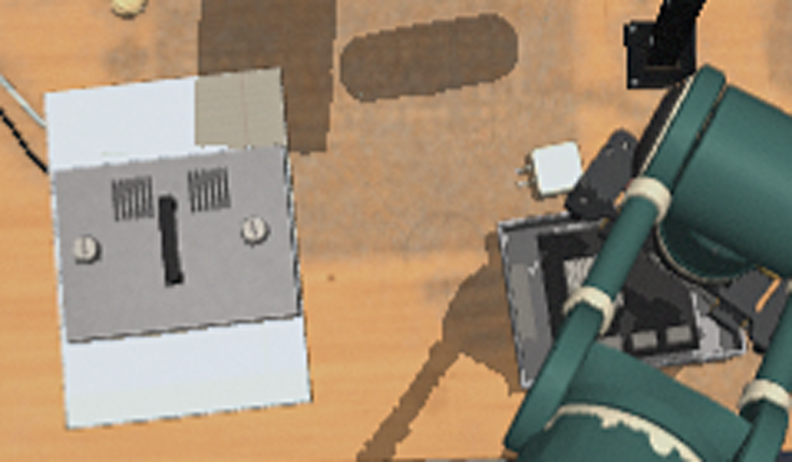

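The picture shows the cover centred on the pad, flat (plate at 29 mm, slope about 0.001) and upright, with the gripper well clear. Handing in.

```bash
python3 -c "
from cell import order
print(order.close_job())"
```

```text
the job is handed in; nothing more can be done
None
```

I loosened both thumbscrews until they popped up, lifted the cover straight off, and set it flat and about centred on the note pad. I let go and handed in the job at about 46 s; the hand-in gave no verdict.

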